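# Filter in, cuvette held in the photometer beam

### The job

Take the orange filter out of its rack and slide it edgewise, still in hand, fully down into the empty filter slot of the photometer, then let it go. Then pick the blue-capped cuvette out of its rack, gripping it by its two frosted faces only and never touching its clear windows, and hold it upright in the gap of the light path, windows facing lamp and detector, with the beam going through the middle of the windows. The program finishes while still holding the cuvette there, resting on nothing; leave the other cuvettes and the green filter where they stand.

Things in the scene. Friction and masses are not known exactly. Their poses are not given: they have to be found in the camera images.
- photometer: fixed instrument on a base plate 110 x 490 mm; origin on the table under the middle of the cuvette gap; y along the beam to the lamp, z up. At y 150 to 270 mm white lamp housing, 115 mm high, black tube in front; at y = 75 mm filter holder (76 wide, 34 thick, top at 109 mm); open gap y 58 to -65 mm; at y -65 to -100 mm black snout; at y -100 to -200 mm grey detector, 115 mm high
- slot (a point): centre of the floor of the empty filter slot, 65 mm above the table, at y = 75 mm on the photometer; axes as the photometer. Slot 58 mm along x, 10 mm along y (the filter's thickness), open on top; walls 35 mm high, then yellow flared lips (top 109 mm above the table) that widen the mouth by 8 mm on every side. Its middle 34 mm are open to both sides for the light
- beam (a point): middle of the cuvette gap on the axis of the light beam, 90 mm above the table; axes as the photometer, so the beam runs along its y. The beam is drawn as a thin yellow see-through rod 6 mm thick.
- filter: orange filter, flat plate in a black frame, grip tab on top; loose, upright in one of the rack's two slots at the start. Origin: centre of its underside; x along width, y thickness, z up. Frame 50 wide, 6 thick, 50 mm high (lowest 4 mm only 46 x 3 mm); orange tab from 50 to 72 mm height, 24 wide, 10 mm thick. About 60 g; either side may face the lamp
- filter_green: same filter in green, loose, in the other slot of the filter rack; a bystander.
- filter_rack: fixed grey block 50 x 170 x 25 mm, origin at the centre of its underside; two slots 80 mm apart along its y, 16 mm deep, 10 mm across its x and 54 mm along its y, so that the filters stand in it with their width along the rack's y, undersides 9 mm above the table.
- cell: blue-capped cuvette, loose, upright in one of the rack's three wells at the start. Origin: centre of its underside; own y is its light path, x runs from one frosted face to the other, z up. 20 mm over the frosted faces (x), 24 mm over the windows (y), 60 mm high; blue cap 14 x 18 mm on top up to 68 mm. About 70 g; it may face either way round
- cell_optic (a point): middle of the cuvette's windows, on its centre line 22 mm above its underside; axes as the cuvette.
- cell_frost_a: opaque whitish frosted face at the cuvette's own -x, 23 mm wide and 60 mm high, outer surface 10 mm from the centre line; same origin and axes as the cuvette. It stands 2 mm proud of the windows' edges.
- cell_frost_b: the same frosted face at the cuvette's own +x; same origin and axes as the cuvette.
- cell_window_a: clear window at the cuvette's own -y, 16 mm wide and 60 mm high, outer surface 12 mm from the centre line; same origin and axes as the cuvette. Not to be touched.
- cell_window_b: the same clear window at the cuvette's own +y; same origin and axes as the cuvette. Not to be touched.
- cell_white1: same cuvette with a white cap, loose, in another well of the cuvette rack; a bystander.
- cell_white2: same as cell_white1, in the remaining well; a bystander.
- cell_rack: fixed white block 50 x 170 x 25 mm, origin at the centre of its underside; three wells 50 mm apart along its y, 18 mm deep, 24 mm across its x and 28 mm along its y; the cuvettes stand in them with windows facing along the rack's y, undersides 7 mm above the table.
There are look-alikes about, which are no part of the job. Leave any brown or pink look-alike of the cell alone.

How it is judged (in metres and radians):
On the way, in this order (a step that is already met when the one before it is completed fails the run):
1. the orange filter is lowered in hand into the slot to within 8 mm of its floor (horizontal distance between filter and slot below 0.007 m and z of filter in the frame of slot between -0.004 and 0.008 m and angle between the y axis of filter and the y axis of photometer, either way round below 0.13 rad and angle between filter's own z axis and vertical below 0.13 rad and contact force between the fingers and filter above 0.3 N), for 0.02 s.
2. the orange filter is fully down in the slot and let go (horizontal distance between filter and slot below 0.007 m and z of filter in the frame of slot between -0.004 and 0.004 m and angle between the y axis of filter and the y axis of photometer, either way round below 0.13 rad and angle between filter's own z axis and vertical below 0.13 rad and contact force between the fingers and filter below 0.1 N), for 0.2 s.
3. the cuvette is lifted clear of its rack, gripped by both frosted faces (z of cell in the frame of cell_rack above 0.03 m and contact force between the fingers and cell_frost_a above 1 N and contact force between the fingers and cell_frost_b above 1 N), for 0.2 s.
At the end, for the whole second after the job is handed in: Orange filter released, fully down in the slot (4 mm, sideways 7 mm, 0.13 rad). Cuvette held still by both frosted faces, touching nothing else; window middle within 6 mm of the beam sideways, 10 mm in height, 25 mm of mid-gap along it; upright and square within 0.15 rad (all of step 2 and contact force between the fingers and cell_frost_a above 1 N and contact force between the fingers and cell_frost_b above 1 N and x of cell_optic in the frame of beam between -0.006 and 0.006 m and z of cell_optic in the frame of beam between -0.01 and 0.01 m and y of cell_optic in the frame of beam between -0.025 and 0.025 m and angle between the y axis of cell and the y axis of photometer, either way round below 0.15 rad and angle between cell's own z axis and vertical below 0.15 rad and linear speed of cell below 0.03 m/s and contact force between cell and photometer below 0.05 N and contact force between cell and filter below 0.05 N); the arm keeps its last pose, push and grip.
It fails at once if a finger or the arm touches a clear window of the cuvette (contact force between any of the fingers, the arm and cell_window_a above 0.3 N or contact force between any of the fingers, the arm and cell_window_b above 0.3 N).
It fails at once if another cuvette or the green filter is moved from its place (distance of any of cell_white1, cell_white2, filter_green from where it was at the start of the episode above 0.015 m).
It also fails if it takes over 64 s, if anything falls off the work surface, if the arm or the gripper's body presses on something with over 40 N, if the wrist force passes 120 N, or if a joint passes its speed limit or range.

### The arm

A 6-joint arm with a two-finger parallel gripper is mounted at the origin on the work surface. World frame = base frame: x ahead of the robot, y to its left, z up, the work surface at z = 0. Lengths are in m, angles in degrees, forces in N, time in s.
With the tool pointing down it reaches from about 0.25 to 0.725 m from the base axis. Payload 9.7 kg.
Tool frame: the origin (TCP) lies between the finger pads; the fingertips stand 11 mm ahead of it and the grasp point (between the pads) lies 8 mm behind it; z points along the fingers, y is the line along which they close (so a half turn about z gives the same grasp; the last joint's range is limited). The gripper opens to 85 mm and grips with 20 to 120 N. Pads are 22 mm wide; open, the fingers measure 114 mm over their backs; the gripper's body (76 mm by 85 mm) begins 54 mm behind the grasp point. The pads swing forward as they close: fully open they stand 13 mm farther back than shut.
Start: joints at [63.885, 4.979, 10.078, 95.1, 0, 90], TCP at [0.242, 0.494, 0.204] pointing down, gripper open.
Joint ranges: [-179.16, 179.16], [-48.56, 103.87], [-65.8, 70.77], [-126.05, 130.52], [-82.76, 87.17], [-180, 180]. Speed limits (degrees/s): [127.2, 127.2, 147.25, 180, 180, 180].

### API

Orientations are given as [roll, pitch, yaw] about the fixed x, y, z axes, in that order (R = Rz(yaw) Ry(pitch) Rx(roll)).
In Python, from workcell import monitor, cams, ticket gives the robot as it stands.
- The arm moves only by the tool carry_out, never from a script. Its argument "plan" is a list of rows, each an object with "travel": the shift along the world's x, y, z as a fraction of full scale, a list of three; "angular": the turn, a rotation vector about the world's x, y, z as a fraction of full scale, a list of three; "grip": the gripper's target within -1 to 1 (fully open at 1, half-way at 0, shut at -1). In form: [{"travel": [x, y, z], "angular": [ax, ay, az], "grip": grip}, ...]. A call has 1 to 8 rows; each row is the pose to reach, as a shift and turn from the pose commanded when the call began; what a row does not reach only later rows make up. Full scale, the value 1, is 300 mm for a shift and 0.5 rad for a turn. A row lasts 1/12 s, in which the tool goes at most 41.7 mm and 7.16 degrees, less where a joint would pass 70% of its speed; a pose out of reach is approached as far as the arm can. A call with a number of a shift or a turn outside -1 to 1 is refused whole. A call with a gripper value outside its range is refused whole. The fingers move at their own pace and stop on an object; "grip_force" is the grip in N (left out, the last holds). Time passes only in rows, so rows that repeat a pose let the fingers close. It gives the time, the measured TCP pose, the force, the opening and the grip force at its end, in the units of the state.
- monitor.get_obs(): the state, without advancing time (a new reading comes with each control period).
- cams.camera(name): name is "scene" or "top" or "wrist"; returns a dict with "frame" (400x640x3 uint8, red, green, blue), "mtx" (3x3 intrinsics, pixels), "view" (4x4, takes a point from world to camera coordinates); the wrist camera has in their place "T_tool_cam" (4x4, takes a point from camera to tool coordinates, whose origin is the TCP and whose axes are the flange's). Camera axes: x right, y up, looking along -z (the intrinsics and any distortion apply to the point x, -y, -z); pixel columns grow to the right and rows downward; lengths in m; the calibration is good to about 2 mm. A picture is of the moment at which its call begins: read the wrist's pose just before it. There is no depth.
- ticket.job_done(): hands the job in; it is judged then, once.
The state is a dict: "time": time; "q": joint angles; "qd": joint speeds; "joint_efforts": joint torques, N m; "ee_pos": TCP position; "tcp_rot": TCP orientation; "wrist_force": force on the tool from outside, world axes, zero at the start; "torque": the same for the moment, N m; "opening": finger opening in m; "grasp_force": force on a finger pad.
Only numpy, scipy, OpenCV 4.12 (cv2) and the standard library are available. Lean on these libraries where they do the work, as an engineer would, in place of code of your own. Each camera call takes 0.05 s, during which the arm holds its last target. There are 200 camera calls.

## Working session

There is one attempt and no reset: what is moved stays moved. The work goes in short steps, Python scripts to look and compute and a tool call to move; the robot and the scene stay as the last step left them, time stands still between calls to the robot, and variables do not carry over. Pictures are saved under pics/ and viewed, at most 10 in all, crops included, and the job is handed in when it is done.

Besides the shell and the picture viewer there is one more tool, called after "Request:" by a JSON object that holds its "op" and its "data", one argument or row to a line. carry_out: Moves the arm, as the interface text tells. Its arguments: {"type":"object","properties":{"plan":{"type":"array","items":{"type":"object","properties":{"travel":{"type":"array","items":{"type":"number"}},"angular":{"type":"array","items":{"type":"number"}},"grip":{"type":"number"}}}},"grip_force":{"type":"number"}},"required":["plan"]}

```bash
mkdir -p pics; ls
python3 - <<'E'
from workcell import monitor, cams
import cv2, numpy as np
o=monitor.get_obs(); print(o)
for n in ("scene","top"):
    c=cams.camera(n); cv2.imwrite(f"pics/{n}0.png",c["frame"][:,:,::-1]); np.savez(f"{n}.npz",**c); print({k:v for k,v in c.items() if k!="frame"})
E
```

```text
pics
{'time': 0.0, 'q': array([ 6.38854789e+01,  5.01117005e+00,  1.00363427e+01,  9.51018857e+01,
       -1.12660740e-03,  9.00019188e+01]), 'qd': array([-0.0203697 ,  0.03047067,  0.04559977, -0.07432553, -0.08882463,
        0.07052462]), 'joint_efforts': array([-1.67086735e-03, -5.20390427e+01,  4.64801788e+01,  1.62614178e-02,
       -2.88934393e-05,  6.90864709e-06]), 'ee_pos': array([0.24197751, 0.4936069 , 0.20319936]), 'tcp_rot': array([-1.79923287e+02,  1.12917549e-03,  1.53883562e+02]), 'wrist_force': array([-0.37449611,  0.29093505, -0.83445899]), 'torque': array([ 0.02894352, -0.07433172,  0.03986158]), 'grasp_force': 0.0, 'opening': 0.08538391303438418}
{'mtx': array([[488.69094642,   0.        , 322.54355947],
       [  0.        , 488.69094642, 201.20876892],
       [  0.        ,   0.        ,   1.        ]]), 'view': array([[-0.04306427,  0.99905809, -0.00532953,  0.01422661],
       [-0.84339002, -0.03349353,  0.53625689,  0.37032338],
       [ 0.53557328,  0.02758838,  0.844038  , -1.30080917],
       [ 0.        ,  0.        ,  0.        ,  1.        ]])}
{'mtx': array([[467.23363782,   0.        , 318.57359817],
       [  0.        , 467.23363782, 194.35394782],
       [  0.        ,   0.        ,   1.        ]]), 'view': array([[ 7.68430871e-04, -9.99950673e-01, -9.90256823e-03,
         1.68176715e-02],
       [ 9.84521406e-01, -9.79052013e-04,  1.75261641e-01,
        -4.85012810e-01],
       [-1.75262691e-01, -9.88396685e-03,  9.84472090e-01,
        -1.00745742e+00],
       [ 0.00000000e+00,  0.00000000e+00,  0.00000000e+00,
         1.00000000e+00]])}
```

View pics/scene0.png

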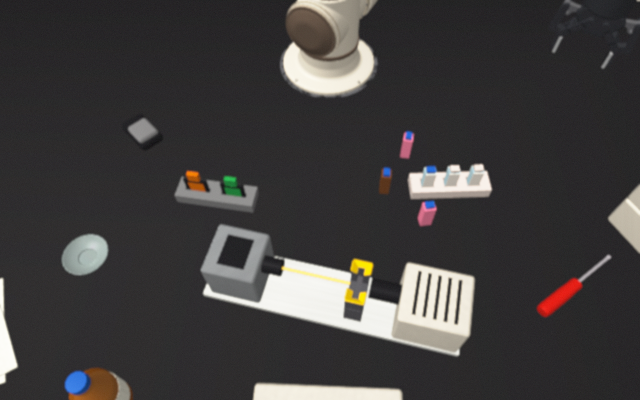

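View pics/top0.png

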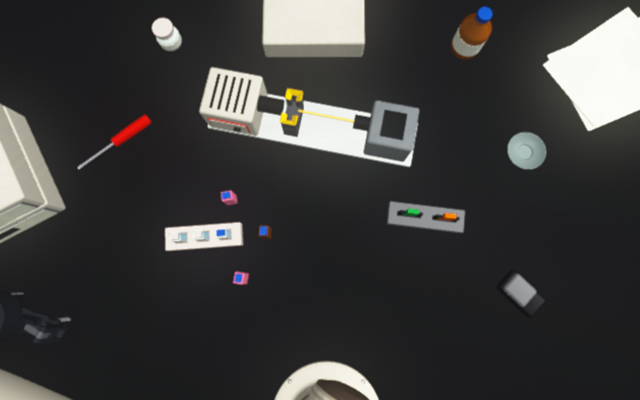

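The scene view shows the photometer, with the yellow slot lips at (360,285), the orange filter at (193,182) and the blue-capped cuvette in the white rack at (429,177). The top view shows the same: lips at (291,107), beam from (300,110) to (356,121), orange tab at (446,216) and blue cap at (223,234). The pink and brown look-alikes stand outside the rack.

```bash
cat > h.py <<'E'
import numpy as np, cv2
from scipy.spatial.transform import Rotation as R
F=np.diag([1,-1,-1.])
def ext(c,obs=None):
    "camera-to-world rotation (image axes x right,y down,z fwd) and centre"
    if "view" in c: V=np.array(c["view"]); return V[:3,:3].T@F, -V[:3,:3].T@V[:3,3]
    T=np.array(c["T_tool_cam"]); Rt=R.from_euler("xyz",obs["tcp_rot"],degrees=True).as_matrix()
    return Rt@T[:3,:3]@F, Rt@T[:3,3]+obs["ee_pos"]
def plane(c,px,z,obs=None):
    Rc,o=ext(c,obs); p=np.c_[np.atleast_2d(px),np.ones(len(np.atleast_2d(px)))]
    d=(Rc@np.linalg.inv(c["mtx"])@p.T).T
    return o+d*((z-o[2])/d[:,2])[:,None]
def project(c,P,obs=None):
    Rc,o=ext(c,obs); q=(c["mtx"]@Rc.T@(np.atleast_2d(P)-o).T).T
    return q[:,:2]/q[:,2:]
def blobs(f,lo,hi,amin=15,box=None):
    h=cv2.cvtColor(f,cv2.COLOR_RGB2HSV); m=cv2.inRange(h,np.array(lo),np.array(hi))
    if box: k=np.zeros_like(m); x0,y0,x1,y1=box; k[y0:y1,x0:x1]=255; m&=k
    cs,_=cv2.findContours(m,cv2.RETR_EXTERNAL,cv2.CHAIN_APPROX_NONE)
    return [k for k in cs if cv2.contourArea(k)>=amin]
def rect(pts):
    "centre, sizes, yaw of long side of ground points"
    (c,s,a)=cv2.minAreaRect((pts[:,:2]*1000).astype(np.float32)); 
    if s[0]<s[1]: s=s[::-1]; a+=90
    return np.round(c,1),np.round(s,1),round((a+90)%180-90,2)
E
python3 - <<'E'
from h import *
c=dict(np.load("top.npz")); f=c["frame"]
for n,lo,hi,z,box in [("orange",(5,150,120),(18,255,255),.081,(385,195,470,240)),("green",(40,100,60),(85,255,255),.081,(385,195,470,240)),("blue",(100,130,80),(125,255,255),.075,(160,215,245,255)),
  ("lips",(20,150,120),(32,255,255),.109,(270,80,306,130)),("beam",(18,60,100),(35,255,255),.09,(306,100,360,130)),
  ("whiterack",(0,0,150),(180,90,255),.025,(160,215,245,255)),("greyrack",(0,0,70),(180,60,200),.025,(380,195,470,240)),("plate",(0,0,170),(180,60,255),.01,(205,60,420,170))]:
  for k in blobs(f,lo,hi,8,box):
    p=plane(c,k[:,0],z); print(n,cv2.contourArea(k),cv2.boundingRect(k),*rect(p))
E
```

```text
orange 50.0 (444, 213, 13, 6) [ 432. -265.] [25.7 10.8] 89.97
green 72.0 (403, 209, 17, 8) [ 438.5 -182. ] [34.4 15.2] 89.96
blue 33.5 (217, 230, 8, 6) [396.2 227.5] [15.4 10.8] 89.99
lips 111.0 (280, 112, 18, 14) [639.6  82.1] [37.5 23.9] 78.04
lips 150.0 (285, 88, 19, 14) [695.5  70.9] [38.5 27.1] 77.03
beam 74.0 (306, 111, 49, 12) [651.7  -8.7] [109.    5.6] 78.57
whiterack 1695.0 (165, 222, 78, 29) [393.2 277.2] [173.6  52.6] -85.72
greyrack 1709.0 (387, 201, 78, 32) [ 437.1 -225.9] [173.2  53.8] 82.87
plate 480.5 (303, 101, 68, 19) [692.5 -24. ] [163.8  24.3] 78.81
plate 5376.5 (205, 68, 208, 98) [656.8  54.7] [535.6 139. ] 65.07
```

Request:
{"op": "carry_out", "data": {
  "plan": [
    {"travel":[0.1,-0.4,0.08],"angular":[0,0,-0.41],"grip":1},
    {"travel":[0.16,-0.63,0.08],"angular":[0,0,-0.6],"grip":1},
    {"travel":[0.211,-0.843,0.08],"angular":[0,0,-0.826],"grip":1},
    {"travel":[0.211,-0.843,0.08],"angular":[0,0,-0.826],"grip":1},
    {"travel":[0.211,-0.843,0.08],"angular":[0,0,-0.826],"grip":1},
    {"travel":[0.211,-0.843,0.08],"angular":[0,0,-0.826],"grip":1},
    {"travel":[0.211,-0.843,0.08],"angular":[0,0,-0.826],"grip":1}
  ]
}}

```text
time: 0.68
ee_pos: [0.3057, 0.2371, 0.2286]
tcp_rot: [180.0, 0.1, 130.1]
wrist_force: [-1.5, -0.4, -0.1]
opening: 0.0855
grasp_force: 0.0
```

Request:
{"op": "carry_out", "data": {
  "plan": [
    {"travel":[0.1,-0.4,0.08],"angular":[0,0,-0.41],"grip":1},
    {"travel":[0.16,-0.63,0.08],"angular":[0,0,-0.6],"grip":1},
    {"travel":[0.211,-0.843,0.08],"angular":[0,0,-0.826],"grip":1},
    {"travel":[0.211,-0.843,0.08],"angular":[0,0,-0.826],"grip":1},
    {"travel":[0.211,-0.843,0.08],"angular":[0,0,-0.826],"grip":1},
    {"travel":[0.211,-0.843,0.08],"angular":[0,0,-0.826],"grip":1},
    {"travel":[0.211,-0.843,0.08],"angular":[0,0,-0.826],"grip":1}
  ]
}}

```text
time: 1.27
ee_pos: [0.3691, -0.0163, 0.2519]
tcp_rot: [-180.0, 0.1, 106.3]
wrist_force: [1.4, 0.4, -0.0]
opening: 0.0855
grasp_force: 0.0
```

Request:
{"op": "carry_out", "data": {
  "plan": [
    {"travel":[0.1,-0.4,0],"angular":[0,0,-0.41],"grip":1},
    {"travel":[0.16,-0.63,0],"angular":[0,0,-0.6],"grip":1},
    {"travel":[0.211,-0.843,0],"angular":[0,0,-0.826],"grip":1},
    {"travel":[0.211,-0.843,0],"angular":[0,0,-0.826],"grip":1},
    {"travel":[0.211,-0.843,0],"angular":[0,0,-0.826],"grip":1},
    {"travel":[0.211,-0.843,0],"angular":[0,0,-0.826],"grip":1},
    {"travel":[0.211,-0.843,0],"angular":[0,0,-0.826],"grip":1},
    {"travel":[0.211,-0.843,0],"angular":[0,0,-0.826],"grip":1}
  ]
}}

```text
time: 1.93
ee_pos: [0.4319, -0.2673, 0.2503]
tcp_rot: [-179.9, -0.0, 82.7]
wrist_force: [0.5, 0.0, -0.1]
opening: 0.0851
grasp_force: 0.0
```

Run:
```python
from h import *
from workcell import monitor, cams
o=monitor.get_obs(); c=cams.camera("wrist"); print(o["time"],o["ee_pos"],o["tcp_rot"],o["q"]); print(c["T_tool_cam"])
f=c["frame"]; cv2.imwrite("pics/w1.png",f[:,:,::-1])
for k in blobs(f,(5,150,120),(18,255,255),60):
    print(cv2.boundingRect(k),cv2.contourArea(k),*rect(plane(c,k[:,0],.081,o)))
```

```text
1.9333 [ 0.43193065 -0.26731036  0.25025111] [-1.79859506e+02 -4.62164987e-02  8.27036091e+01] [-3.17423779e+01  6.52956534e-01  1.07934022e+01  1.00287470e+02
 -1.60680916e-02  6.55539770e+01]
[[ 3.37109684e-04  9.65955121e-01  2.58709470e-01  6.60742358e-02]
 [ 9.99999928e-01 -3.71209861e-04  8.29594952e-05 -1.03439096e-03]
 [ 1.76170656e-04  2.58709423e-01 -9.65955177e-01 -1.69075063e-01]
 [ 0.00000000e+00  0.00000000e+00  0.00000000e+00  1.00000000e+00]]
(628, 163, 12, 40) 298.0 [ 760.2 -317.3] [43.5 11.3] -83.08
```

View pics/w1.png

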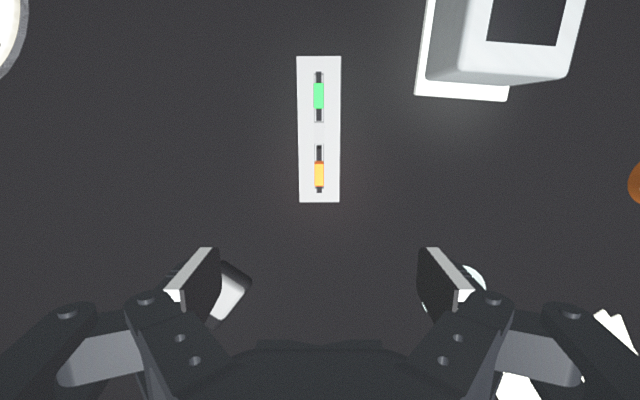

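The wrist view is overexposed. It shows the grey rack upright at (319,130), green tab at (318,95) and orange tab at (319,174), between the open fingers.

Run:
```python
from h import *
from workcell import monitor, cams
o=monitor.get_obs(); c=cams.camera("wrist"); print(o["time"],o["ee_pos"],o["tcp_rot"])
f=c["frame"]; B=(290,50,350,210)
for n,lo,hi,z in [("or",(5,60,120),(32,255,255),.081),("gr",(40,60,60),(85,255,255),.081),("rack",(0,0,150),(180,40,255),.025)]:
  for k in blobs(f,lo,hi,60,B):
    print(n,cv2.boundingRect(k),cv2.contourArea(k),*rect(plane(c,k[:,0],z,o)))
h=cv2.cvtColor(f,cv2.COLOR_RGB2HSV); print(h[158:192:2,319])
```

```text
1.9833 [ 0.43170884 -0.26560578  0.25087727] [-1.79886937e+02 -5.96634254e-02  8.27711480e+01]
or (315, 162, 9, 26) 199.0 [ 430.8 -263.6] [26.8  8.5] 82.82
gr (314, 84, 10, 27) 226.0 [ 440.1 -185.9] [24.7  9. ] 82.79
rack (297, 58, 45, 146) 6031.5 [ 435.5 -226. ] [169.6  50.8] 82.99
[[150   9  88]
 [120   8  90]
 [ 10 137 175]
 [ 10 171 215]
 [ 23 138 255]
 [ 24 131 255]
 [ 24 132 255]
 [ 24 130 255]
 [ 24 130 255]
 [ 24 130 255]
 [ 25 129 255]
 [ 25 127 255]
 [ 25 124 255]
 [ 25 126 255]
 [ 27 126 255]
 [176  51 111]
 [150  11  90]]
```

Request:
{"op": "carry_out", "data": {
  "plan": [
    {"travel":[-0.001,0,-0.12],"angular":[0,0,0.003],"grip":0.2},
    {"travel":[-0.001,0,-0.24],"angular":[0,0,0.003],"grip":0.0},
    {"travel":[-0.001,0,-0.36],"angular":[0,0,0.003],"grip":-0.2},
    {"travel":[-0.001,0,-0.48],"angular":[0,0,0.003],"grip":-0.2},
    {"travel":[-0.001,0,-0.56],"angular":[0,0,0.003],"grip":-0.2},
    {"travel":[-0.001,0,-0.6],"angular":[0,0,0.003],"grip":-0.2},
    {"travel":[-0.001,0,-0.6],"angular":[0,0,0.003],"grip":-0.2}
  ],
  "grip_force": 40
}}

```text
time: 2.62
ee_pos: [0.4305, -0.2629, 0.0699]
tcp_rot: [-179.8, -0.1, 83.1]
wrist_force: [-0.3, 0.9, 1.5]
opening: 0.0342
grasp_force: 0.0
```

Request:
{"op": "carry_out", "data": {
  "plan": [
    {"travel":[0,0,0],"angular":[0,0,0],"grip":-1},
    {"travel":[0,0,0],"angular":[0,0,0],"grip":-1},
    {"travel":[0,0,0],"angular":[0,0,0],"grip":-1},
    {"travel":[0,0,0],"angular":[0,0,0],"grip":-1},
    {"travel":[0,0,0],"angular":[0,0,0],"grip":-1},
    {"travel":[0,0,0],"angular":[0,0,0],"grip":-1}
  ]
}}

```text
time: 3.12
ee_pos: [0.432, -0.2651, 0.0724]
tcp_rot: [180.0, 0.0, 83.0]
wrist_force: [-0.4, 0.2, 0.2]
opening: 0.0002
grasp_force: 0.0
```

Run:
```python
from h import *
from workcell import monitor, cams
o=monitor.get_obs(); print(o["ee_pos"],o["opening"],o["grasp_force"],o["q"])
w=cams.camera("wrist")["frame"]; s=cams.camera("scene"); t=cams.camera("top")["frame"]
a=cv2.resize(s["frame"][130:230,140:300],(640,400),interpolation=cv2.INTER_CUBIC)
b=cv2.resize(t[170:270,370:530],(640,400),interpolation=cv2.INTER_CUBIC)
im=np.vstack([np.hstack([cv2.resize(a,(400,250)),cv2.resize(b,(400,250))]),np.hstack([cv2.resize(w,(400,250)),np.zeros((250,400,3),np.uint8)])])
cv2.imwrite("pics/chk1.png",im[:,:,::-1])
```

```text
[ 0.43195661 -0.26506057  0.07244073] 0.00021918595844803697 0.0 [-3.15345071e+01 -1.51960221e+00 -1.11070382e+01  8.03659226e+01
  1.19306702e-04  6.54932205e+01]
```

View pics/chk1.png

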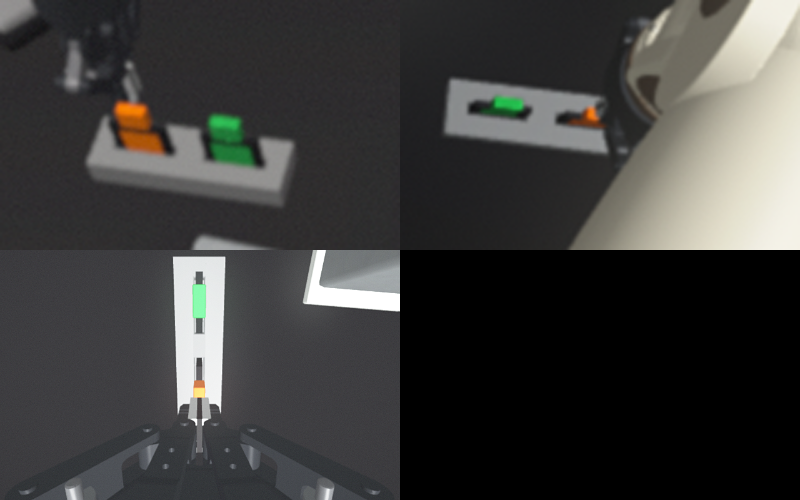

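The orange tab stands untouched. In the wrist panel the shut fingers end just at the tab's near edge, at about (318,240) full-frame. I'll check where the TCP and tab project.

Run:
```python
from h import *
from workcell import monitor, cams
o=monitor.get_obs(); w=cams.camera("wrist"); s=cams.camera("scene"); t=cams.camera("top")
Rt=R.from_euler("xyz",o["tcp_rot"],degrees=True).as_matrix(); p=o["ee_pos"]
P=[p,p+Rt@[0,0,.011],p+Rt@[.011,0,.011],p+Rt@[-.011,0,.011]]
print("wrist",project(w,P,o)); print("scene",project(s,P)); print("top",project(t,P))
tab=np.array([[.4313,-.265,.081],[.4328,-.2531,.081],[.4298,-.2769,.081]])
print("tab w",project(w,tab,o),"s",project(s,tab))
for k in blobs(w["frame"],(5,60,120),(32,255,255),40,(290,150,350,280)): print("or w",cv2.boundingRect(k))
a=w["frame"][150:300,240:400]; b=s["frame"][140:215,150:230]
cv2.imwrite("pics/chk2.png",np.hstack([cv2.resize(a,(400,375)),cv2.resize(b,(400,375))])[:,:,::-1])
```

```text
wrist [[320.59554518 235.09277659]
 [320.49442027 228.22124104]
 [320.52775499 210.26940641]
 [320.46206409 245.64610305]]
scene [[192.96719952 175.38898228]
 [194.1681757  178.43418029]
 [199.21557389 179.12738174]
 [189.1308272  177.74235904]]
top [[448.77787735 216.15572637]
 [447.44611583 216.8067521 ]
 [442.40653134 216.19764602]
 [452.48909791 217.41626882]]
tab w [[319.92928447 241.57178077]
 [320.02286163 219.97036864]
 [319.83902926 262.40635114]] s [[191.97098255 172.68362553]
 [197.55896708 173.45844852]
 [186.39552156 171.91053904]]
or w (310, 209, 19, 28)
```

View pics/chk2.png

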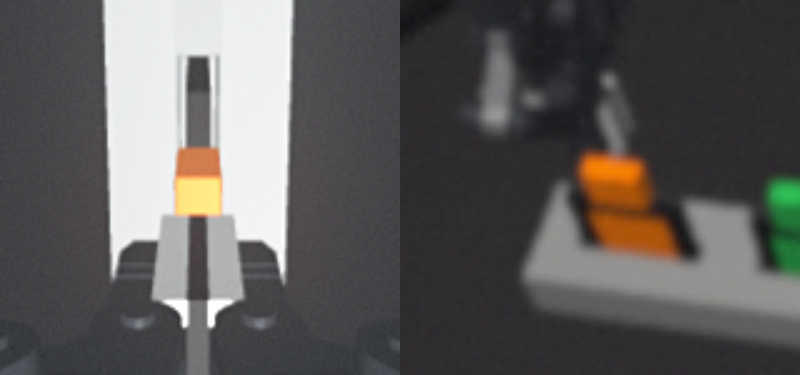

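Run:
```python
from h import *
from workcell import monitor, cams
o=monitor.get_obs(); w=cams.camera("wrist"); s=cams.camera("scene"); print(w["mtx"][0],o["ee_pos"],o["opening"])
Rt=R.from_euler("xyz",o["tcp_rot"],degrees=True).as_matrix(); p=o["ee_pos"]
for z in np.arange(-.05,.02,.01):
  P=[p+Rt@[x,0,z] for x in (.011,0,-.011)]
  print(round(z,3),project(w,P,o)[:,1].round(0),project(s,P).round(0).tolist())
```

```text
[325.83653497   0.         318.71692476] [ 0.43165886 -0.26487824  0.07185462] -0.00011364794350855128
-0.05 [255. 280. 304.] [[193.0, 162.0], [187.0, 161.0], [182.0, 160.0]]
-0.04 [245. 269. 291.] [[194.0, 165.0], [188.0, 164.0], [183.0, 163.0]]
-0.03 [237. 259. 280.] [[195.0, 168.0], [190.0, 167.0], [184.0, 166.0]]
-0.02 [229. 250. 270.] [[196.0, 170.0], [191.0, 170.0], [186.0, 169.0]]
-0.01 [222. 242. 261.] [[197.0, 173.0], [192.0, 173.0], [187.0, 172.0]]
0.0 [216. 235. 253.] [[198.0, 176.0], [193.0, 175.0], [188.0, 175.0]]
0.01 [211. 229. 246.] [[199.0, 179.0], [194.0, 178.0], [189.0, 177.0]]
0.02 [206. 223. 240.] [[200.0, 182.0], [195.0, 181.0], [190.0, 180.0]]
```

The shut fingertips project as if about 30–40 mm higher up the tool than stated: row 236 in the wrist view and (194,170) in the scene, both near tool z = -0.03. So they closed above the tab. I'll reopen and go down 30 mm, which clears the rack either way, then look at the tips against the tab.

Request:
{"op": "carry_out", "data": {
  "plan": [
    {"travel":[0,0,0],"angular":[0,0,0],"grip":-0.3},
    {"travel":[0,0,0],"angular":[0,0,0],"grip":-0.3},
    {"travel":[0,0,0],"angular":[0,0,0],"grip":-0.3},
    {"travel":[0,0,-0.03],"angular":[0,0,0],"grip":-0.3},
    {"travel":[0,0,-0.06],"angular":[0,0,0],"grip":-0.3},
    {"travel":[0,0,-0.1],"angular":[0,0,0],"grip":-0.3},
    {"travel":[0,0,-0.1],"angular":[0,0,0],"grip":-0.3}
  ]
}}

```text
time: 4.1
ee_pos: [0.4303, -0.264, 0.0386]
tcp_rot: [-179.8, -0.1, 83.0]
wrist_force: [-1.0, 1.1, -0.3]
opening: 0.0299
grasp_force: 0.0
```

Run:
```python
from h import *
from workcell import monitor, cams
o=monitor.get_obs(); w=cams.camera("wrist"); s=cams.camera("scene"); print(o["ee_pos"],o["opening"],o["wrist_force"])
a=w["frame"][150:300,240:400]; b=s["frame"][140:215,150:230]
cv2.imwrite("pics/chk3.png",np.hstack([cv2.resize(a,(400,375)),cv2.resize(b,(400,375))])[:,:,::-1])
```

```text
[ 0.43026763 -0.26398126  0.03855194] 0.029916709130839565 [-1.01686684  1.10451624 -0.28089033]
```

View pics/chk3.png

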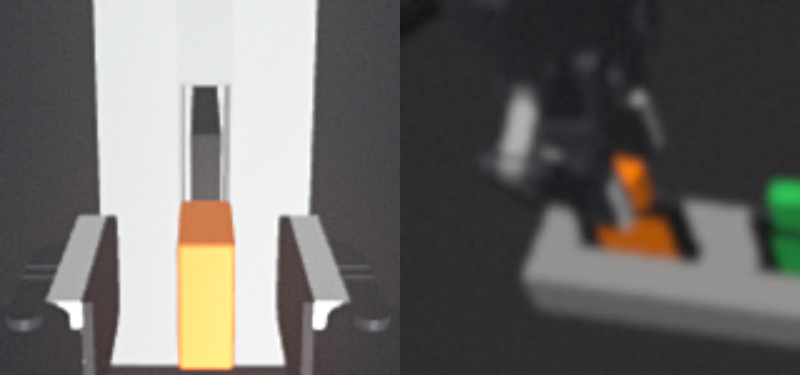

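The tips now straddle the orange tab, ending at row 236 between the tab base (row 230) and its top (row 248), so about z = 66 mm. So the tips sit about 28 mm above the reported TCP. I'll go down 4 mm more and grip.

Request:
{"op": "carry_out", "data": {
  "plan": [
    {"travel":[0,0,-0.013],"angular":[0,0,0],"grip":-0.5},
    {"travel":[0,0,-0.013],"angular":[0,0,0],"grip":-1},
    {"travel":[0,0,-0.013],"angular":[0,0,0],"grip":-1},
    {"travel":[0,0,-0.013],"angular":[0,0,0],"grip":-1},
    {"travel":[0,0,-0.013],"angular":[0,0,0],"grip":-1},
    {"travel":[0,0,-0.013],"angular":[0,0,0],"grip":-1},
    {"travel":[0,0,-0.013],"angular":[0,0,0],"grip":-1},
    {"travel":[0,0,-0.013],"angular":[0,0,0],"grip":-1}
  ]
}}

```text
time: 4.87
ee_pos: [0.4317, -0.2649, 0.038]
tcp_rot: [180.0, 0.0, 83.0]
wrist_force: [-0.7, 0.3, -0.6]
opening: 0.0089
grasp_force: 42.7
```

Request:
{"op": "carry_out", "data": {
  "plan": [
    {"travel":[0,0,0.03],"angular":[0,0,0],"grip":-1},
    {"travel":[0,0,0.08],"angular":[0,0,0],"grip":-1},
    {"travel":[0,0,0.16],"angular":[0,0,0],"grip":-1},
    {"travel":[0,0,0.25],"angular":[0,0,0],"grip":-1},
    {"travel":[0,0,0.34],"angular":[0,0,0],"grip":-1},
    {"travel":[0,0,0.42],"angular":[0,0,0],"grip":-1},
    {"travel":[0,0,0.48],"angular":[0,0,0],"grip":-1},
    {"travel":[0,0,0.5],"angular":[0,0,0],"grip":-1}
  ]
}}

```text
time: 5.53
ee_pos: [0.4325, -0.2654, 0.1918]
tcp_rot: [179.8, 0.1, 83.0]
wrist_force: [0.5, 0.3, -0.4]
opening: 0.0087
grasp_force: 42.8
```

Request:
{"op": "carry_out", "data": {
  "plan": [
    {"travel":[0.02,0.03,0],"angular":[0,0,0.08],"grip":-1},
    {"travel":[0.06,0.08,0],"angular":[0,0,0.22],"grip":-1},
    {"travel":[0.1,0.14,0],"angular":[0,0,0.38],"grip":-1},
    {"travel":[0.14,0.2,0],"angular":[0,0,0.54],"grip":-1},
    {"travel":[0.18,0.26,0],"angular":[0,0,0.7],"grip":-1},
    {"travel":[0.22,0.32,0],"angular":[0,0,0.85],"grip":-1},
    {"travel":[0.263,0.38,0],"angular":[0,0,0.995],"grip":-1}
  ]
}}

```text
time: 6.12
ee_pos: [0.5107, -0.1491, 0.1865]
tcp_rot: [-179.9, -0.1, 111.8]
wrist_force: [0.4, -0.4, -0.5]
opening: 0.009
grasp_force: 42.8
```

Request:
{"op": "carry_out", "data": {
  "plan": [
    {"travel":[0.04,0.06,0],"angular":[0,0,0.16],"grip":-1},
    {"travel":[0.08,0.12,0],"angular":[0,0,0.32],"grip":-1},
    {"travel":[0.12,0.18,0],"angular":[0,0,0.48],"grip":-1},
    {"travel":[0.16,0.24,0],"angular":[0,0,0.64],"grip":-1},
    {"travel":[0.21,0.31,0],"angular":[0,0,0.82],"grip":-1},
    {"travel":[0.263,0.38,0],"angular":[0,0,0.995],"grip":-1}
  ]
}}

```text
time: 6.62
ee_pos: [0.5895, -0.0351, 0.1865]
tcp_rot: [-179.9, -0.1, 140.3]
wrist_force: [0.3, -0.4, -1.0]
opening: 0.0092
grasp_force: 42.8
```

Request:
{"op": "carry_out", "data": {
  "plan": [
    {"travel":[0.04,0.06,0],"angular":[0,0,0.16],"grip":-1},
    {"travel":[0.09,0.13,0],"angular":[0,0,0.34],"grip":-1},
    {"travel":[0.14,0.2,0],"angular":[0,0,0.52],"grip":-1},
    {"travel":[0.18,0.26,0],"angular":[0,0,0.7],"grip":-1},
    {"travel":[0.22,0.32,0],"angular":[0,0,0.84],"grip":-1},
    {"travel":[0.25,0.36,0],"angular":[0,0,0.94],"grip":-1},
    {"travel":[0.263,0.38,0],"angular":[0,0,0.995],"grip":-1},
    {"travel":[0.263,0.38,0],"angular":[0,0,0.995],"grip":-1}
  ]
}}

```text
time: 7.28
ee_pos: [0.6684, 0.0789, 0.186]
tcp_rot: [-180.0, -0.1, 168.7]
wrist_force: [-0.3, 0.4, -0.7]
opening: 0.0093
grasp_force: 42.8
```

Run:
```python
from h import *
from workcell import monitor, cams
o=monitor.get_obs(); w=cams.camera("wrist"); print(o["time"],o["ee_pos"],o["tcp_rot"],o["opening"],o["grasp_force"])
f=w["frame"]; cv2.imwrite("pics/w2.png",f[:,:,::-1])
for n,lo,hi,z in [("lip",(20,60,120),(35,255,255),.109)]:
  for k in blobs(f,lo,hi,60): print(n,cv2.boundingRect(k),cv2.contourArea(k),*rect(plane(w,k[:,0],z,o)))
```

```text
7.2833 [0.66837298 0.07886245 0.18601931] [-1.79966217e+02 -1.36130953e-01  1.68700313e+02] 0.009270980232288265 42.796985507011414
lip (325, 215, 14, 21) 215.0 [691.1  85.5] [16.9 10.5] -11.0
lip (293, 215, 17, 25) 296.5 [688.   61.2] [20.6 12.8] -12.44
lip (148, 189, 151, 7) 882.5 [647.9   7.6] [116.9   4.8] 78.74
lip (292, 146, 48, 31) 1124.0 [638.3  83. ] [36.  22.8] 78.73
```

View pics/w2.png

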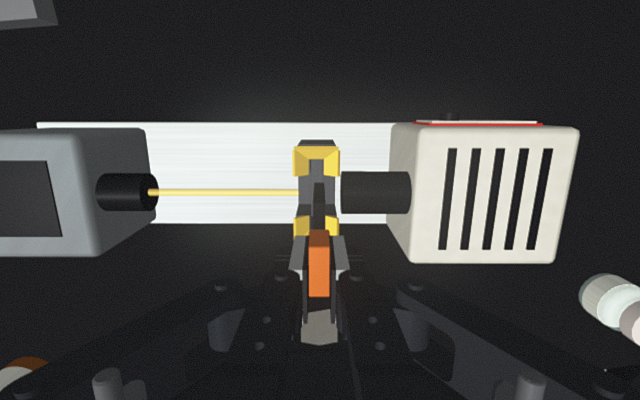

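The wrist view shows the filter held edge-on over the holder. Lips are at (316,160) and (300/332,226), the beam rod on row 192 from column 150 to 298. I'll refine the beam line and slot centre.

Run:
```python
from h import *
from workcell import monitor, cams
for i in range(3):
  o=monitor.get_obs(); w=cams.camera("wrist"); f=w["frame"]; print(o["ee_pos"],o["tcp_rot"])
  for k in blobs(f,(20,60,120),(35,255,255),500):
    x,y,a,b=cv2.boundingRect(k); beam=a>100
    if beam: 
      c,s,an=rect(plane(w,k[:,0],.09,o)); u=np.array([np.cos(np.radians(an)),np.sin(np.radians(an))]); print("beam",c,s,an,"x at y=77:",c[0]+(77-c[1])*u[0]/u[1])
    else:
      P=plane(w,k[:,0],.109,o)[:,:2]*1000; u=np.array([.981,-.195]); v=np.array([.195,.981])
      print("lip u",(P@u).min(),(P@u).max(),"v",(P@v).min(),(P@v).max())
  tabk=blobs(f,(3,100,80),(16,255,255),100,(290,220,350,310))
  for k in tabk: print("tab px",cv2.boundingRect(k), cv2.minAreaRect(k))
```

```text
[0.66802392 0.07781675 0.18658656] [-1.79959892e+02 -1.12218201e-01  1.68541695e+02]
beam [651.6   1.3] [126.4   6.1] 78.58 x at y=77: 666.8912980104686
lip u 598.504611022366 621.5051732673384 v 188.31601220406847 224.37325104138824
tab px (308, 229, 22, 69) ((318.4999694824219, 263.0), (67.99998474121094, 20.999996185302734), 90.0)
[0.66788709 0.07710309 0.1871482 ] [-1.79964754e+02 -7.67609452e-02  1.68463456e+02]
beam [651.7   1.3] [126.5   6.1] 78.5 x at y=77: 667.1013390663741
lip u 598.5903123318 621.6850816283786 v 188.34788110360228 224.3634402159961
tab px (308, 229, 22, 69) ((318.4999694824219, 263.0), (67.99998474121094, 20.999996185302734), 90.0)
[0.6678652  0.07667477 0.18762951] [-1.79975620e+02 -4.32970732e-02  1.68425903e+02]
beam [651.4   1.2] [126.    5.2] 78.46 x at y=77: 666.876800958828
lip u 598.0004146475184 621.8859608308369 v 188.00866011850766 224.9579941663662
tab px (308, 229, 22, 69) ((318.4999694824219, 263.0), (67.99998474121094, 20.999996185302734), 90.0)
```

Request:
{"op": "carry_out", "data": {
  "plan": [
    {"travel":[-0.004,0.003,-0.03],"angular":[0,0,0],"grip":-1},
    {"travel":[-0.004,0.003,-0.07],"angular":[0,0,0],"grip":-1},
    {"travel":[-0.004,0.003,-0.11],"angular":[0,0,0],"grip":-1},
    {"travel":[-0.004,0.003,-0.14],"angular":[0,0,0],"grip":-1},
    {"travel":[-0.004,0.003,-0.16],"angular":[0,0,0],"grip":-1},
    {"travel":[-0.004,0.003,-0.18],"angular":[0,0,0],"grip":-1},
    {"travel":[-0.004,0.003,-0.19],"angular":[0,0,0],"grip":-1},
    {"travel":[-0.004,0.003,-0.2],"angular":[0,0,0],"grip":-1}
  ]
}}

```text
time: 8.15
ee_pos: [0.6672, 0.0779, 0.128]
tcp_rot: [180.0, 0.0, 168.5]
wrist_force: [0.1, 0.6, 0.0]
opening: 0.0088
grasp_force: 42.8
```

Request:
{"op": "carry_out", "data": {
  "plan": [
    {"travel":[0,0,-0.007],"angular":[0,0,0],"grip":-1},
    {"travel":[0,0,-0.014],"angular":[0,0,0],"grip":-1},
    {"travel":[0,0,-0.021],"angular":[0,0,0],"grip":-1},
    {"travel":[0,0,-0.028],"angular":[0,0,0],"grip":-1},
    {"travel":[0,0,-0.035],"angular":[0,0,0],"grip":-1},
    {"travel":[0,0,-0.042],"angular":[0,0,0],"grip":-1},
    {"travel":[0,0,-0.05],"angular":[0,0,0],"grip":-1},
    {"travel":[0,0,-0.05],"angular":[0,0,0],"grip":-1}
  ]
}}

```text
time: 8.82
ee_pos: [0.667, 0.078, 0.1124]
tcp_rot: [-180.0, -0.0, 168.5]
wrist_force: [-0.5, 0.8, -0.2]
opening: 0.009
grasp_force: 42.8
```

Run:
```python
from h import *
from workcell import monitor, cams
for i in range(3):
  o=monitor.get_obs(); w=cams.camera("wrist"); print(o["time"],o["ee_pos"],o["tcp_rot"],o["wrist_force"],o["grasp_force"])
s=cams.camera("scene")["frame"][240:330,310:410]
cv2.imwrite("pics/chk4.png",np.hstack([cv2.resize(w["frame"][130:330,220:420],(400,400)),cv2.resize(s,(400,400))])[:,:,::-1])
```

```text
8.8167 [0.66700773 0.07800014 0.11235928] [-1.79987169e+02 -3.78296828e-02  1.68493090e+02] [-0.4625404   0.79704161 -0.15334167] 42.794952392578125
8.8667 [0.66704924 0.07802656 0.11262706] [-1.79990364e+02 -2.69400842e-02  1.68494414e+02] [-0.35178403  1.31942262 -0.62398503] 42.79478967189789
8.9167 [0.66712864 0.07803608 0.11288833] [-1.79995206e+02 -1.01035922e-02  1.68495754e+02] [ 0.83858699 -0.70786466 -0.55962725] 42.79505789279938
```

View pics/chk4.png

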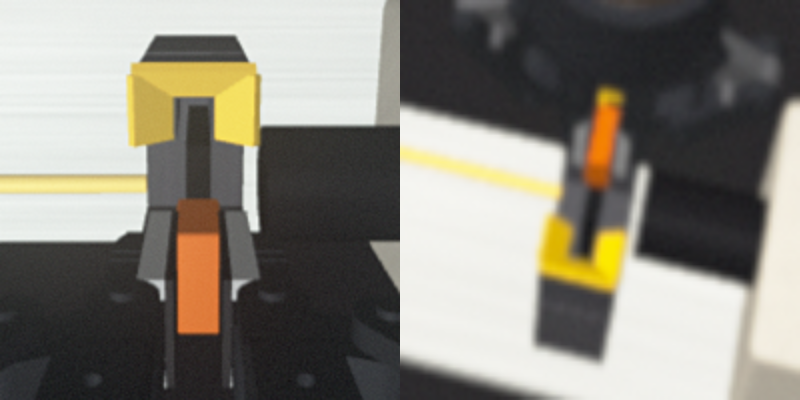

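The tab now sits between the lips, centred on the slot's dark line at (198,150) in the left crop, with no contact force. I'll lower it further.

Request:
{"op": "carry_out", "data": {
  "plan": [
    {"travel":[0,0,-0.01],"angular":[0,0,0],"grip":-1},
    {"travel":[0,0,-0.02],"angular":[0,0,0],"grip":-1},
    {"travel":[0,0,-0.03],"angular":[0,0,0],"grip":-1},
    {"travel":[0,0,-0.038],"angular":[0,0,0],"grip":-1},
    {"travel":[0,0,-0.046],"angular":[0,0,0],"grip":-1},
    {"travel":[0,0,-0.052],"angular":[0,0,0],"grip":-1},
    {"travel":[0,0,-0.056],"angular":[0,0,0],"grip":-1},
    {"travel":[0,0,-0.056],"angular":[0,0,0],"grip":-1}
  ]
}}

```text
time: 9.68
ee_pos: [0.6671, 0.078, 0.0958]
tcp_rot: [-180.0, -0.0, 168.5]
wrist_force: [-0.5, 0.3, -0.7]
opening: 0.0086
grasp_force: 42.8
```

Request:
{"op": "carry_out", "data": {
  "plan": [
    {"travel":[0,0,-0.002],"angular":[0,0,0],"grip":-1},
    {"travel":[0,0,-0.005],"angular":[0,0,0],"grip":-1},
    {"travel":[0,0,-0.005],"angular":[0,0,0],"grip":-1},
    {"travel":[0,0,-0.005],"angular":[0,0,0],"grip":-1},
    {"travel":[0,0,-0.005],"angular":[0,0,0],"grip":-1}
  ]
}}

```text
time: 10.1
ee_pos: [0.6672, 0.078, 0.0948]
tcp_rot: [180.0, 0.0, 168.5]
wrist_force: [0.4, -0.5, -0.2]
opening: 0.0087
grasp_force: 42.8
```

Request:
{"op": "carry_out", "data": {
  "plan": [
    {"travel":[0,0,-0.002],"angular":[0,0,0],"grip":-1},
    {"travel":[0,0,-0.004],"angular":[0,0,0],"grip":-1},
    {"travel":[0,0,-0.006],"angular":[0,0,0],"grip":-1},
    {"travel":[0,0,-0.006],"angular":[0,0,0],"grip":-1},
    {"travel":[0,0,-0.006],"angular":[0,0,0],"grip":-1}
  ]
}}

```text
time: 10.52
ee_pos: [0.6674, 0.0781, 0.0939]
tcp_rot: [180.0, 0.1, 168.5]
wrist_force: [-2.0, 0.3, 5.4]
opening: 0.009
grasp_force: 43.6
```

Floor contact at 5 N. I'll release and rise.

Request:
{"op": "carry_out", "data": {
  "plan": [
    {"travel":[0,0,0],"angular":[0,0,0],"grip":-0.6},
    {"travel":[0,0,0],"angular":[0,0,0],"grip":-0.4},
    {"travel":[0,0,0],"angular":[0,0,0],"grip":-0.4},
    {"travel":[0,0,0],"angular":[0,0,0],"grip":-0.4},
    {"travel":[0,0,0.02],"angular":[0,0,0],"grip":-0.4},
    {"travel":[0,0,0.06],"angular":[0,0,0],"grip":-0.4},
    {"travel":[0,0,0.14],"angular":[0,0,0],"grip":-0.4},
    {"travel":[0,0,0.24],"angular":[0,0,0],"grip":-0.4}
  ]
}}

```text
time: 11.18
ee_pos: [0.6663, 0.078, 0.1649]
tcp_rot: [-180.0, -0.1, 168.5]
wrist_force: [0.2, -0.5, 0.5]
opening: 0.0258
grasp_force: 0.0
```

Run:
```python
from h import *
from workcell import monitor, cams
o=monitor.get_obs(); print(o["time"],o["ee_pos"],o["tcp_rot"],o["opening"])
w=cams.camera("wrist"); s=cams.camera("scene"); t=cams.camera("top")
for k in blobs(s["frame"],(5,150,100),(18,255,255),10,(330,250,390,320)): 
  print("scene tab",cv2.boundingRect(k))
T=np.array([.6665,.0776,.137]); u=np.array([.981,-.195,0]); print("expected tab top",project(s,[T-.012*u,T+.012*u,T-[0,0,.022]+.012*u]))
for k in blobs(w["frame"],(3,60,100),(32,255,255),60,(250,100,400,330)): print(cv2.boundingRect(k),*rect(plane(w,k[:,0],.137,o)))
```

```text
11.1833 [0.66632892 0.07796075 0.16491411] [-1.79952711e+02 -1.48014586e-01  1.68495397e+02] 0.025777211818137444
scene tab (356, 268, 8, 19)
expected tab top [[360.80539984 266.42776164]
 [357.99644335 279.16347146]
 [357.27958145 284.31358608]]
(250, 198, 49, 8) [649.2  53.5] [30.2  4.6] 78.54
(293, 196, 50, 64) [672.   76.7] [42.8 32.1] -11.44
(291, 151, 54, 35) [634.   84.6] [32.5 21. ] 78.53
```

The scene-view tab (rows 268–287) matches a seated filter (expected 266–285). Next, the cuvette.

Request:
{"op": "carry_out", "data": {
  "plan": [
    {"travel":[-0.02,0.01,0.08],"angular":[0,0,-0.1],"grip":0.1},
    {"travel":[-0.08,0.04,0.14],"angular":[0,0,-0.25],"grip":0.1},
    {"travel":[-0.15,0.08,0.14],"angular":[0,0,-0.45],"grip":0.1},
    {"travel":[-0.22,0.12,0.14],"angular":[0,0,-0.65],"grip":0.1},
    {"travel":[-0.3,0.166,0.14],"angular":[0,0,-0.863],"grip":0.1}
  ]
}}

```text
time: 11.75
ee_pos: [0.5765, 0.128, 0.2067]
tcp_rot: [-180.0, -0.0, 143.5]
wrist_force: [0.1, -0.2, 0.5]
opening: 0.047
grasp_force: 0.0
```

Request:
{"op": "carry_out", "data": {
  "plan": [
    {"travel":[-0.07,0.04,0],"angular":[0,0,-0.2],"grip":0.1},
    {"travel":[-0.14,0.08,0],"angular":[0,0,-0.41],"grip":0.1},
    {"travel":[-0.22,0.12,0],"angular":[0,0,-0.63],"grip":0.1},
    {"travel":[-0.3,0.166,0],"angular":[0,0,-0.863],"grip":0.1}
  ]
}}

```text
time: 12.08
ee_pos: [0.4859, 0.1778, 0.2066]
tcp_rot: [-180.0, -0.0, 118.7]
wrist_force: [0.3, 0.3, 0.2]
opening: 0.0468
grasp_force: 0.0
```

Request:
{"op": "carry_out", "data": {
  "plan": [
    {"travel":[-0.07,0.04,0],"angular":[0,0,-0.2],"grip":0.1},
    {"travel":[-0.14,0.08,0],"angular":[0,0,-0.41],"grip":0.1},
    {"travel":[-0.22,0.12,0],"angular":[0,0,-0.63],"grip":0.1},
    {"travel":[-0.27,0.15,0],"angular":[0,0,-0.78],"grip":0.1},
    {"travel":[-0.3,0.166,0],"angular":[0,0,-0.863],"grip":0.1},
    {"travel":[-0.3,0.166,0],"angular":[0,0,-0.863],"grip":0.1},
    {"travel":[-0.3,0.166,0],"angular":[0,0,-0.863],"grip":0.1}
  ]
}}

```text
time: 12.67
ee_pos: [0.397, 0.2276, 0.207]
tcp_rot: [180.0, -0.0, 94.5]
wrist_force: [1.2, 0.6, 0.0]
opening: 0.0471
grasp_force: 0.0
```

Run:
```python
from h import *
from workcell import monitor, cams
for i in range(2): o=monitor.get_obs(); w=cams.camera("wrist")
o=monitor.get_obs(); w=cams.camera("wrist"); print(o["time"],o["ee_pos"],o["tcp_rot"],o["opening"],o["q"][5])
f=w["frame"]; cv2.imwrite("pics/w3.png",f[:,:,::-1])
print("expected cap px",project(w,[.397,.2273,.075],o))
for n,lo,hi,z in [("blue",(95,80,80),(128,255,255),.075),("white",(0,0,170),(180,50,255),.025)]:
  for k in blobs(f,lo,hi,60): print(n,cv2.boundingRect(k),cv2.contourArea(k),*rect(plane(w,k[:,0],z,o)))
```

```text
12.7667 [0.3976266  0.22719403 0.20675845] [-1.79998013e+02  1.11467822e-02  9.43882416e+01] 0.046859760672913996 115.3606317025413
expected cap px [[319.01946133 184.01114396]]
blue (306, 257, 19, 17) 227.0 [399.6 143.1] [17.4 16.7] -2.65
blue (208, 203, 20, 18) 244.5 [301.5 192.2] [17.5 15.6] -9.46
blue (393, 184, 15, 19) 226.5 [474.5 224.3] [17.7 13.3] -81.58
blue (310, 172, 15, 19) 250.0 [394.9 230. ] [17.3 13.3] -85.59
white (442, 359, 47, 41) 799.0 [605.4 -38.7] [84.8 29.6] -44.94
white (493, 337, 17, 25) 174.5 [646.5  20.1] [41.8 12.6] -40.65
white (0, 237, 93, 120) 4136.5 [80.9 52.7] [162.4  87.2] -77.14
white (555, 169, 43, 84) 91.0 [688.5 206.4] [101.5   2.2] 79.06
white (487, 140, 153, 167) 7334.0 [715.9 179.8] [187.9 185.2] -10.84
white (292, 37, 51, 167) 7779.0 [390.9 279.1] [169.7  50.1] -85.63
```

View pics/w3.png

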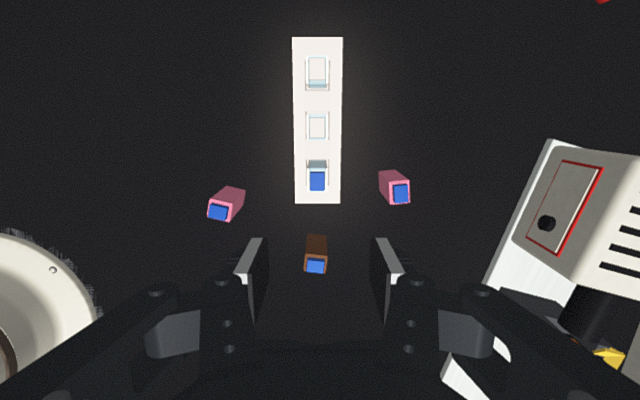

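The wrist view shows the blue cap of the racked cuvette at (317,180), between the open fingers' lines. Pinks are at (226,204) and (395,188), and brown at (316,255), clear of the approach. Cap and rack agree on about (396,229) mm. Descending.

Request:
{"op": "carry_out", "data": {
  "plan": [
    {"travel":[-0.005,0.005,-0.1],"angular":[0,0,0],"grip":0.1},
    {"travel":[-0.005,0.005,-0.2],"angular":[0,0,0],"grip":0.1},
    {"travel":[-0.005,0.005,-0.3],"angular":[0,0,0],"grip":0.1},
    {"travel":[-0.005,0.005,-0.38],"angular":[0,0,0],"grip":0.1},
    {"travel":[-0.005,0.005,-0.42],"angular":[0,0,0],"grip":0.1},
    {"travel":[-0.005,0.005,-0.42],"angular":[0,0,0],"grip":0.1},
    {"travel":[-0.005,0.005,-0.42],"angular":[0,0,0],"grip":0.1}
  ],
  "grip_force": 30
}}

```text
time: 13.4
ee_pos: [0.396, 0.2287, 0.0813]
tcp_rot: [-180.0, 0.0, 94.3]
wrist_force: [0.4, -1.0, 0.3]
opening: 0.0472
grasp_force: 0.0
```

Run:
```python
from h import *
from workcell import monitor, cams
o=monitor.get_obs(); w=cams.camera("wrist"); o=monitor.get_obs(); w=cams.camera("wrist"); print(o["time"],o["ee_pos"],o["tcp_rot"],o["opening"])
f=w["frame"]; cv2.imwrite("pics/w4.png",f[100:400,160:480,::-1])
for n,lo,hi,z in [("blue",(95,80,80),(128,255,255),.075)]:
  for k in blobs(f,lo,hi,60,(270,100,370,330)): print(n,cv2.boundingRect(k),cv2.contourArea(k),*rect(plane(w,k[:,0],z,o)))
h=cv2.cvtColor(f,cv2.COLOR_RGB2GRAY)
```

```text
13.45 [0.39643791 0.22907709 0.08224515] [ 1.79933121e+02 -3.18797509e-02  9.43140650e+01] 0.04675401427038293
blue (306, 212, 24, 32) 705.5 [394.7 230.8] [18.9 13.3] -85.69
```

View pics/w4.png

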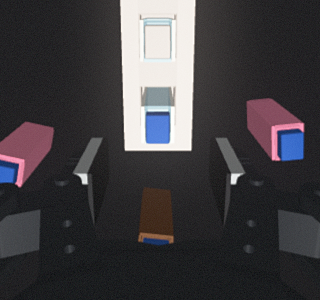

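The cap sits centred between the fingertips: tips at columns 262 and 375, cap mid at 318. I'll go down and grip.

Request:
{"op": "carry_out", "data": {
  "plan": [
    {"travel":[-0.003,0.003,-0.05],"angular":[0,0,0],"grip":0.1},
    {"travel":[-0.003,0.003,-0.1],"angular":[0,0,0],"grip":0.1},
    {"travel":[-0.003,0.003,-0.15],"angular":[0,0,0],"grip":0.1},
    {"travel":[-0.003,0.003,-0.19],"angular":[0,0,0],"grip":0.1},
    {"travel":[-0.003,0.003,-0.213],"angular":[0,0,0],"grip":0.1},
    {"travel":[-0.003,0.003,-0.213],"angular":[0,0,0],"grip":0.1},
    {"travel":[-0.003,0.003,-0.213],"angular":[0,0,0],"grip":0.1}
  ]
}}

```text
time: 14.08
ee_pos: [0.3951, 0.23, 0.0176]
tcp_rot: [180.0, -0.0, 94.3]
wrist_force: [-0.1, -0.3, -0.5]
opening: 0.0469
grasp_force: 0.0
```

Request:
{"op": "carry_out", "data": {
  "plan": [
    {"travel":[0,0,0],"angular":[0,0,0],"grip":-0.2},
    {"travel":[0,0,0],"angular":[0,0,0],"grip":-0.4},
    {"travel":[0,0,0],"angular":[0,0,0],"grip":-0.5},
    {"travel":[0,0,0],"angular":[0,0,0],"grip":-0.6},
    {"travel":[0,0,0],"angular":[0,0,0],"grip":-1},
    {"travel":[0,0,0],"angular":[0,0,0],"grip":-1},
    {"travel":[0,0,0],"angular":[0,0,0],"grip":-1},
    {"travel":[0,0,0],"angular":[0,0,0],"grip":-1}
  ]
}}

```text
time: 14.75
ee_pos: [0.3952, 0.2301, 0.0177]
tcp_rot: [179.9, -0.0, 94.3]
wrist_force: [0.1, -1.7, 6.4]
opening: 0.0192
grasp_force: 31.8
```

Request:
{"op": "carry_out", "data": {
  "plan": [
    {"travel":[0,0,0.02],"angular":[0,0,0],"grip":-1},
    {"travel":[0,0,0.06],"angular":[0,0,0],"grip":-1},
    {"travel":[0,0,0.13],"angular":[0,0,0],"grip":-1},
    {"travel":[0,0,0.21],"angular":[0,0,0],"grip":-1},
    {"travel":[0,0,0.3],"angular":[0,0,0],"grip":-1},
    {"travel":[0,0,0.39],"angular":[0,0,0],"grip":-1},
    {"travel":[0,0,0.47],"angular":[0,0,0],"grip":-1},
    {"travel":[0,0,0.533],"angular":[0,0,0],"grip":-1}
  ]
}}

```text
time: 15.42
ee_pos: [0.3949, 0.2299, 0.1799]
tcp_rot: [179.9, -0.1, 94.3]
wrist_force: [0.6, 1.0, -0.9]
opening: 0.0193
grasp_force: 30.9
```

Request:
{"op": "carry_out", "data": {
  "plan": [
    {"travel":[0.02,-0.02,0],"angular":[0,0,-0.02],"grip":-1},
    {"travel":[0.06,-0.05,0],"angular":[0,0,-0.06],"grip":-1},
    {"travel":[0.11,-0.1,0],"angular":[0,0,-0.12],"grip":-1},
    {"travel":[0.17,-0.15,0],"angular":[0,0,-0.18],"grip":-1},
    {"travel":[0.23,-0.2,0],"angular":[0,0,-0.25],"grip":-1},
    {"travel":[0.3,-0.26,0],"angular":[0,0,-0.32],"grip":-1},
    {"travel":[0.37,-0.32,0],"angular":[0,0,-0.4],"grip":-1},
    {"travel":[0.43,-0.377,0],"angular":[0,0,-0.45],"grip":-1}
  ]
}}

```text
time: 16.08
ee_pos: [0.5248, 0.1153, 0.1766]
tcp_rot: [-180.0, 0.0, 81.3]
wrist_force: [0.7, 0.2, -1.5]
opening: 0.0198
grasp_force: 31.0
```

Request:
{"op": "carry_out", "data": {
  "plan": [
    {"travel":[0.07,-0.06,0],"angular":[0,0,-0.02],"grip":-1},
    {"travel":[0.14,-0.12,0],"angular":[0,0,-0.04],"grip":-1},
    {"travel":[0.21,-0.18,0],"angular":[0,0,-0.06],"grip":-1},
    {"travel":[0.28,-0.24,0],"angular":[0,0,-0.08],"grip":-1},
    {"travel":[0.34,-0.3,0],"angular":[0,0,-0.1],"grip":-1},
    {"travel":[0.39,-0.345,0],"angular":[0,0,-0.1],"grip":-1},
    {"travel":[0.428,-0.377,0],"angular":[0,0,-0.1],"grip":-1},
    {"travel":[0.428,-0.377,0],"angular":[0,0,-0.1],"grip":-1}
  ]
}}

```text
time: 16.75
ee_pos: [0.6534, 0.0013, 0.1754]
tcp_rot: [-179.9, 0.0, 78.4]
wrist_force: [0.4, 0.3, -1.2]
opening: 0.0193
grasp_force: 30.9
```

Run:
```python
from h import *
from workcell import monitor, cams
for i in range(3): o=monitor.get_obs(); w=cams.camera("wrist")
print(o["time"],o["ee_pos"],o["tcp_rot"],o["opening"],o["grasp_force"])
f=w["frame"]; cv2.imwrite("pics/w5.png",f[:,:,::-1])
for k in blobs(f,(20,60,120),(35,255,255),100): print("yellow",cv2.boundingRect(k),*rect(plane(w,k[:,0],.09,o)))
for k in blobs(f,(95,80,80),(128,255,255),60): print("blue",cv2.boundingRect(k))
Rt=R.from_euler("xyz",o["tcp_rot"],degrees=True).as_matrix(); 
z=o["ee_pos"][2]-.0107+.068-o["ee_pos"][2]
print("expected cap top", project(w,[o["ee_pos"]+[0,0,z]+Rt@[a,b,0] for a in(-.009,.009) for b in (-.007,.007)],o))
```

```text
16.85 [0.65196154 0.00311833 0.17610213] [-1.79908141e+02  1.33683091e-02  7.85071451e+01] 0.019218396693768073 30.90349853038788
yellow (316, 118, 9, 96) [656.3  26.1] [75.7  6.1] 78.4
yellow (262, 70, 36, 54) [637.2  84.1] [37.9 25.8] 78.52
yellow (344, 69, 35, 55) [697.   72.2] [38.6 25.4] 79.68
blue (301, 261, 36, 50)
expected cap top [[303.36219252 310.17674811]
 [339.17465372 310.18999153]
 [302.79566725 268.23817342]
 [339.96712441 268.25176243]]
```

Request:
{"op": "carry_out", "data": {
  "plan": [
    {"travel":[0.001,0,-0.03],"angular":[0,0,0],"grip":-1},
    {"travel":[0.001,0,-0.07],"angular":[0,0,0],"grip":-1},
    {"travel":[0.001,0,-0.12],"angular":[0,0,0],"grip":-1},
    {"travel":[0.001,0,-0.17],"angular":[0,0,0],"grip":-1},
    {"travel":[0.001,0,-0.22],"angular":[0,0,0],"grip":-1},
    {"travel":[0.001,0,-0.27],"angular":[0,0,0],"grip":-1},
    {"travel":[0.001,0,-0.31],"angular":[0,0,0],"grip":-1},
    {"travel":[0.001,0,-0.327],"angular":[0,0,0],"grip":-1}
  ]
}}

```text
time: 17.57
ee_pos: [0.6512, 0.0042, 0.0766]
tcp_rot: [-179.9, 0.0, 78.6]
wrist_force: [0.1, -0.2, -0.7]
opening: 0.0192
grasp_force: 30.9
```

Request:
{"op": "carry_out", "data": {
  "plan": [
    {"travel":[0,0,0],"angular":[0,0,0],"grip":-1},
    {"travel":[0,0,0],"angular":[0,0,0],"grip":-1},
    {"travel":[0,0,0],"angular":[0,0,0],"grip":-1},
    {"travel":[0,0,0],"angular":[0,0,0],"grip":-1},
    {"travel":[0,0,0],"angular":[0,0,0],"grip":-1},
    {"travel":[0,0,0],"angular":[0,0,0],"grip":-1}
  ]
}}

```text
time: 18.07
ee_pos: [0.6528, 0.0036, 0.0793]
tcp_rot: [180.0, -0.0, 78.6]
wrist_force: [0.6, 0.6, -0.1]
opening: 0.0195
grasp_force: 30.9
```

Run:
```python
from h import *
from workcell import monitor, cams
for i in range(3): o=monitor.get_obs(); w=cams.camera("wrist")
print(o["time"],o["ee_pos"],o["tcp_rot"],o["opening"],o["grasp_force"],o["wrist_force"],np.abs(o["qd"]).max())
f=w["frame"]
for k in blobs(f,(20,60,120),(35,255,255),60): print("yellow",cv2.boundingRect(k),*rect(plane(w,k[:,0],.09,o)))
for k in blobs(f,(95,80,80),(128,255,255),60): print("blue",cv2.boundingRect(k))
for k in blobs(f,(3,100,80),(16,255,255),60): print("orange",cv2.boundingRect(k),*rect(plane(w,k[:,0],.137,o)))
for n in("scene","top"):
  c=cams.camera(n); print(n,"expected optic/cap",project(c,[o["ee_pos"]*[1,1,0]+[0,0,o["ee_pos"][2]+a] for a in(.0113,.0573)]).round().tolist(),
   "blue",[cv2.boundingRect(k) for k in blobs(c["frame"],(100,110,60),(128,255,255),8,(250,60,380,320) )])
```

```text
18.1667 [0.65262079 0.00362965 0.0790236 ] [ 1.79982401e+02 -4.97653465e-03  7.85671721e+01] 0.01937574425769911 30.94058632850647 [-0.48735661 -0.80036988 -1.00571858] 0.1768889942064355
yellow (315, 310, 11, 36) [642.1 -46.6] [22.8  5.6] 78.42
yellow (314, 124, 12, 137) [656.9  28.5] [70.2  5.6] 78.59
yellow (358, 40, 63, 94) [697.9  72.4] [40.6 27. ] 78.59
yellow (219, 40, 63, 94) [636.2  84.9] [40.6 27. ] 78.5
blue (301, 261, 36, 49)
orange (285, 61, 75, 36) [667.7  78.3] [23.8 10.6] -11.41
scene expected optic/cap [[317.0, 275.0], [316.0, 264.0]] blue []
top expected optic/cap [[324.0, 116.0], [324.0, 109.0]] blue [(260, 226, 7, 9)]
```

Beam x at the cuvette is about 652.1 mm against the tool's 652.6 mm. The seated filter measures 23.8 x 10.6 mm at its tab height. All is steady, so I'm handing in.

```bash
python3 -c "
from workcell import ticket; print(ticket.job_done())"
```

```text
the job is handed in; nothing more can be done
None
```

The job is handed in, though the hand-in gave no verdict: the orange filter is seated and released in the slot, and the blue-capped cuvette is held by its frosted faces within about 1 mm of the beam, by the final wrist view.

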